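# Fit a lamp module into a microscope light source

## Robot

A 6-joint arm with a two-finger parallel gripper is mounted at the origin on the work surface. World frame = base frame: x ahead of the robot, y to its left, z up, the work surface at z = 0. Lengths are in m, angles in degrees, forces in N, time in s.
With the tool pointing down it reaches from about 0.25 to 0.725 m from the base axis. Payload 9.7 kg.
Tool frame: the origin (TCP) lies midway between the tips of the shut fingers; the grasp point (between the pads) lies 19 mm behind it; y points along the fingers, x is the direction in which the jaws open and shut, and the axes are right-handed (so a half turn about y gives the same grasp; the last joint's range is limited). The gripper opens to 85 mm and grips with 20 to 120 N. Pads are 22 mm wide; open, the fingers measure 114 mm over their backs; the gripper's body (76 mm by 85 mm) begins 54 mm behind the grasp point. The pads swing forward as they close: fully open they stand 13 mm farther back than shut.
Start: joints at [-72.995, 4.979, 10.078, 95.1, 0, 90], TCP at [0.161, -0.526, 0.231] pointing down, gripper open.
Joint ranges: [-179.16, 179.16], [-48.56, 103.87], [-65.8, 70.77], [-126.05, 130.52], [-82.76, 87.17], [-180, 180]. Speed limits (degrees/s): [127.2, 127.2, 147.25, 180, 180, 180].

## Interface

Orientations are given as [roll, pitch, yaw] about the fixed x, y, z axes, in that order (R = Rz(yaw) Ry(pitch) Rx(roll)).
In Python, from workcell import get_obs, camera, job_done gives the robot as it stands.
- The arm moves only by the tool play_rows, never from a script. Its argument "moves" is a list of rows, each a list of 3 entries, a list of its own where there are three numbers: the turn, a rotation vector about the tool's x, y, z in degrees, then the shift along the tool's x, y, z in m, then the opening in per cent of the stroke, from 0 (shut) to 100 (fully open). A call has exactly 5 rows; each row is the pose to reach, as a shift and turn from the pose commanded when the call began, along the tool's axes at that moment; what a row does not reach only later rows make up. A row lasts 1/10 s, in which the tool goes at most 50 mm and 8.59 degrees, less where a joint would pass 70% of its speed; a pose out of reach is approached as far as the arm can. A call with a gripper value outside its range is refused whole. The fingers move at their own pace and stop on an object; "grip_force" is the grip in N (left out, the last holds). Time passes only in rows, so rows that repeat a pose let the fingers close, or fill a call up. It gives the time, the measured TCP pose, the force and the opening at its end, in the units of the state.
- get_obs(): the state, without advancing time (a new reading comes with each control period).
- camera(name): name is "scene" or "top"; returns a dict with "img" (384x512x3 uint8, red, green, blue), "fov_y" (degrees; the focal length in pixels is half the picture's height over the tangent of half this angle, whatever the lens; pixels are square), "cx", "cy" (the principal point, pixels), "world_from_camera" (4x4, takes a point from camera to world coordinates). Camera axes: x right, y up, looking along -z (the intrinsics and any distortion apply to the point x, -y, -z); pixel columns grow to the right and rows downward; lengths in m; the calibration is good to about 2 mm. A picture is of the moment at which its call begins. There is no depth.
- job_done(): hands the job in, once; it reports no verdict.
The state is a dict: "time": time; "q": joint angles; "qd": joint speeds; "joint_efforts": joint torques, N m; "ee_pos": TCP position; "tcp_rot": TCP orientation; "wrist_force": force on the tool from outside, world axes, zero at the start; "torque": the same for the moment, N m; "opening": finger opening in m.
Only numpy, scipy, OpenCV 4.12 (cv2) and the standard library are available. Lean on these libraries where they do the work, as an engineer would, in place of code of your own. Each camera call takes 0.05 s, during which the arm holds its last target.

## Task

Take the lamp module out of the parts tray and fit it in the bayonet port on top of the white light-source box: lugs into the slots, push it in against the spring, turn it a quarter turn clockwise and let it spring back, so that it stays locked and upright when you let go. Feel for the slots and never force it: press with no more than about 20 N. Leave the other things on the bench and in the tray where they are.

Things in the scene. Friction and masses are not known exactly. Their poses are not given: they have to be found in the camera images.
- lamp_center (a point): Centre of the loose lamp module (38 mm above its underside, on its axis), 76 mm tall, about 0.12 kg, upright in the tray; z is its axis, up. Top 36 mm: a black grip bar, 44 mm long along x, 14 mm thick along y (grasp across y), from 2 to 38 mm above this point. Below it a finned heat sink 41 mm in diameter, 9 mm high. A half turn about z makes no difference.
- lamp: The lamp module; origin on its axis at the underside, axes as lamp_center. Lowest 27 mm: an aluminium barrel 29 mm in diameter, its foot tapering to 20 mm over 6 mm. Two opposite lugs, along +x and -x, 6 mm wide, reach 20 mm from the axis, 10 to 15 mm above the underside. From 27 to 31 mm: a flange 46 mm in diameter.
- port (a point): Centre of the port's mouth: top of a dark steel collar, 68 mm outside, bore 31 mm, 75 mm above the bench; axes of the light box, z up. Two opposite slots, 8.5 mm wide, open to 26 mm from the axis. The collar is clamped at any angle: the line of its slots lies within 0.6 rad either way of this x axis (not given: see it or feel for it). It does not turn in use.
- plunger (a point): Top of the spring plunger at rest, in the bore 13 mm below the port: 3 N at first touch, then 0.7 N per mm. Module's centre above the port: 28 mm with the lugs on the collar's top, 25 mm dropped into the slots onto the plunger, under 16 mm with the lugs below the 7 mm lip and free to turn, 11 mm with the flange hard on the collar. Turn at about 13 mm (11 N).
- lip (a point): Underside of the lip, on the axis 7 mm below the port. Below it the lugs turn clockwise only (from above). From 80 to 98 degrees past the slots the lip is hollowed 3 mm from below, with a stop at the end; there the spring lifts the module until its centre is 19 mm above the port: locked. Turned too little, it stays at 16 mm or springs out to 25 mm.
- light_box: The white light-source box, fixed, 200 (x) by 180 (y) by 72 mm; origin under its centre, straight below the port. It carries the collar and the plunger.
- tray: Grey parts tray, fixed, 200 (x) by 150 (y) by 14 mm, walls and floor 4 to 5 mm; origin under its centre.
- dust_cap: Bystander: black round cap, 42 mm in diameter, 16 mm high, lying in the tray beside the module; origin at the centre of its underside.
- dishes: Bystander: stack of three clear culture dishes, 93 mm in diameter, 45 mm high; origin at the centre of the underside.
- bottle: Bystander: clear jar with white cap, 66 mm in diameter, 120 mm high; origin at the centre of the underside.
- tip_box: Bystander: closed blue box, 120 by 85 by 60 mm; origin at the centre of the underside.
Not all that is in view belongs to the job. There is more than one size of the lamp; the job needs the middle-sized.

How it is judged (in metres and radians):
On the way:
1. the module is pushed into the port until its lugs are below the lip (horizontal distance between lamp_center and port below 0.004 m and z of lamp_center in the frame of port below 0.0165 m), for 0.1 s.
At the end, for the whole second after the job is handed in: The lamp module is locked in the port: its centre within 4 mm of the port's axis and 17.5 to 20.6 mm above the port's mouth (sprung up into the locking recess), its axis within 0.12 rad of vertical, its lugs more than 0.65 rad away from the x axis of the port, at rest and let go (horizontal distance between lamp_center and port below 0.004 m and z of lamp_center in the frame of port between 0.0175 and 0.0206 m and angle between lamp_center's own z axis and vertical below 0.12 rad and angle between the x axis of lamp_center and the x axis of port, either way round above 0.65 rad and linear speed of lamp below 0.01 m/s and angular speed of lamp below 0.1 rad/s); the robot touches nothing.
It fails at once if the module is forced: more than 60 N between it and the light-source box (contact force between lamp and light_box above 60 N).
It fails at once if the module is tipped by more than 0.7 rad (angle between lamp_center's own z axis and vertical above 0.7 rad).
It fails at once if a bystander is moved by more than 25 mm (distance of any of dust_cap, dishes, bottle, tip_box from where it was at the start of the episode above 0.025 m).
It also fails if it takes over 70 s, if anything falls off the work surface, if the arm or the gripper's body presses on something with over 40 N, if the wrist force passes 120 N, or if a joint passes its speed limit or range.

## Working session

There is one attempt and no reset: what is moved stays moved. The work goes in short steps, Python scripts to look and compute and a tool call to move; the robot and the scene stay as the last step left them, time stands still between calls to the robot, and variables do not carry over. Pictures are saved under pics/ and viewed, and the job is handed in when it is done.

Besides the shell and the picture viewer there is one more tool, called after "Emit:" in YAML: its name, and indented under it one key for each argument. play_rows: Moves the arm, as the interface text tells. Its arguments: {"type":"object","properties":{"moves":{"type":"array"},"grip_force":{"type":"number"}},"required":["moves"]}

```bash
ls; mkdir -p pics
python3 - <<'E'
from workcell import get_obs,camera
import cv2,numpy as np
o=get_obs();print(o)
for n in("scene","top"):
    c=camera(n);cv2.imwrite(f"pics/{n}0.png",c["img"][:,:,::-1]);np.save(n+"0.npy",c,allow_pickle=True)
    print(n,{k:v for k,v in c.items() if k!="img"})
E
```

```text
pics
{'time': 0.0, 'q': array([-7.29935212e+01,  5.01115317e+00,  1.00350145e+01,  9.50995453e+01,
       -1.15684787e-03,  8.99994840e+01]), 'qd': array([0.00374431, 0.01304913, 0.00667649, 0.01192797, 0.10146029,
       0.02512858]), 'joint_efforts': array([ 8.11982736e-04, -5.20394862e+01,  4.64801538e+01,  1.64614047e-02,
        1.27584476e-04, -3.29818434e-06]), 'ee_pos': array([ 0.16079235, -0.52573514,  0.23058758]), 'tcp_rot': array([-9.00011562e+01,  7.56839771e-02, -7.29930051e+01]), 'wrist_force': array([ 0.35381659, -1.02537454,  0.04456298]), 'torque': array([-0.0581932 ,  0.01589815, -0.02164198]), 'opening': 0.08549269266019985}
scene {'fov_y': 47.69392428904953, 'cx': 248.98311794674868, 'cy': 200.69717138062427, 'world_from_camera': array([[ 0.36669748, -0.79217212,  0.48784863,  1.14781608],
       [ 0.93030907,  0.30793491, -0.19925144, -0.22477312],
       [ 0.00761581,  0.526915  ,  0.84988386,  1.12847891],
       [ 0.        ,  0.        ,  0.        ,  1.        ]])}
top {'fov_y': 49.26006337184555, 'cx': 252.3514315082498, 'cy': 190.9981474353916, 'world_from_camera': array([[ 0.00852082,  0.99569359, -0.09231285,  0.41860669],
       [-0.99994792,  0.00796568, -0.00638053,  0.02261431],
       [-0.00561772,  0.09236241,  0.99570961,  1.26058776],
       [ 0.        ,  0.        ,  0.        ,  1.        ]])}
```

View pics/scene0.png

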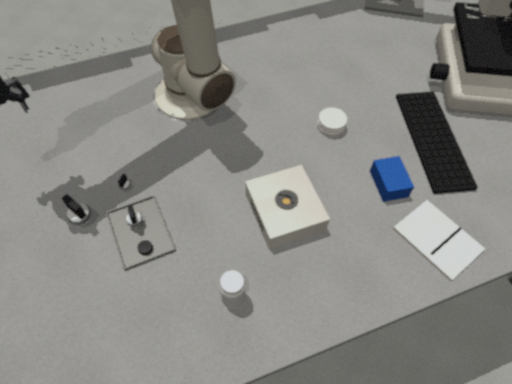

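View pics/top0.png

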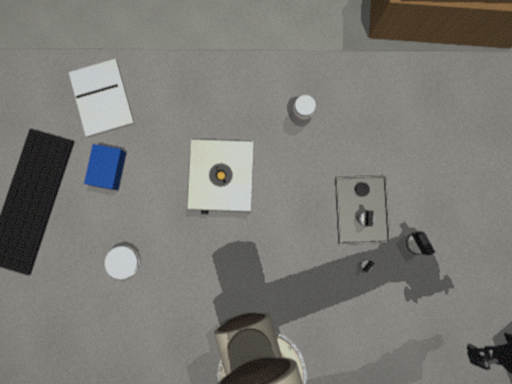

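Run:
```python
import cv2,numpy as np
t=cv2.imread('pics/top0.png');s=cv2.imread('pics/scene0.png')
f=lambda im,x,y,w,h,k:cv2.resize(im[y:y+h,x:x+w],None,fx=k,fy=k,interpolation=cv2.INTER_CUBIC)
a=f(t,330,170,60,80,6.25);b=f(s,105,165,60,80,6.25)
cv2.imwrite('pics/c1.png',np.hstack([a,b]))
a=f(t,195,150,50,50,8);b=f(s,262,175,50,50,8)
cv2.imwrite('pics/c2.png',np.hstack([a,b]))
```

```text
(no output)
```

View pics/c1.png

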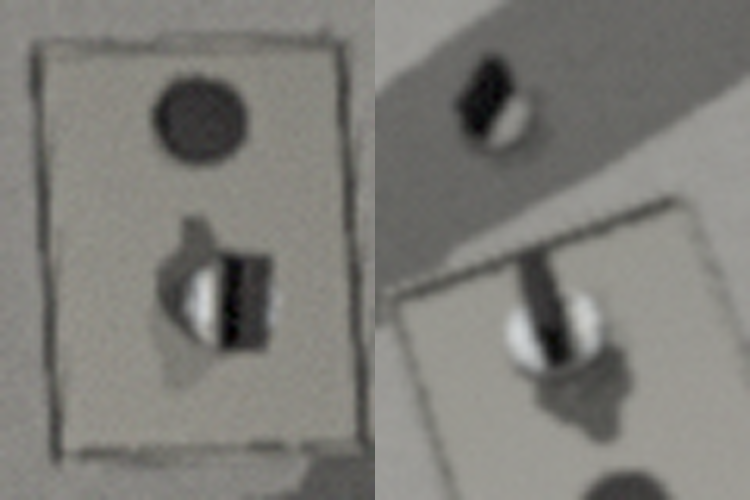

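View pics/c2.png

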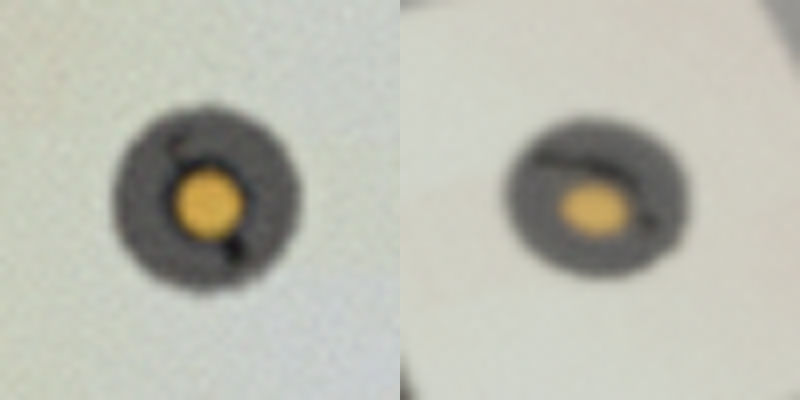

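```bash
cat > h.py <<'E'
import numpy as np,cv2
def load(n): return np.load(n,allow_pickle=True).item()
def ray(c,u,v):
    f=192/np.tan(np.radians(c["fov_y"]/2));T=c["world_from_camera"]
    d=T[:3,:3]@np.array([(u-c["cx"])/f,-(v-c["cy"])/f,-1.]);return T[:3,3],d
def onz(c,u,v,z):
    o,d=ray(c,u,v);return o+d*(z-o[2])/d[2]
def proj(c,p):
    f=192/np.tan(np.radians(c["fov_y"]/2));T=c["world_from_camera"]
    q=T[:3,:3].T@(np.asarray(p)-T[:3,3]);return np.array([c["cx"]+f*q[0]/-q[2],c["cy"]+f*-q[1]/-q[2]])
def tri(c1,p1,c2,p2):
    o1,d1=ray(c1,*p1);o2,d2=ray(c2,*p2)
    s=np.linalg.lstsq(np.c_[d1,-d2],o2-o1,rcond=None)[0]
    a=o1+d1*s[0];b=o2+d2*s[1];return (a+b)/2,np.linalg.norm(a-b)
E
python3 - <<'E'
from h import *
t=load('top0.npy');s=load('scene0.npy')
C={}
for n,c,(x,y),r in(('top',t,(221,175),16),('scene',s,(286,200),16)):
    im=c['img'];g=im.max(2).astype(int)
    m=np.zeros(g.shape,np.uint8);m[y-r:y+r,x-r:x+r]=(g[y-r:y+r,x-r:x+r]<160)
    cs,_=cv2.findContours(m,cv2.RETR_EXTERNAL,cv2.CHAIN_APPROX_NONE);k=max(cs,key=cv2.contourArea)
    e=cv2.fitEllipse(k);C[n]=e[0];print(n,'collar',e,onz(c,*e[0],.075))
    # sub: world ring of collar
    P=np.array([onz(c,*q[0],.075)[:2] for q in k]);(a,b),rr=cv2.minEnclosingCircle(P.astype(np.float32));print(a,b,rr)
    # box
    m=(im.min(2)>185).astype(np.uint8);n_,l=cv2.connectedComponents(m);lab=l[y-18,x-18] 
    cs,_=cv2.findContours((l==lab).astype(np.uint8),cv2.RETR_EXTERNAL,cv2.CHAIN_APPROX_NONE);k=max(cs,key=cv2.contourArea)
    P=np.array([onz(c,*q[0],.072)[:2] for q in k]);print('box',cv2.minAreaRect(P.astype(np.float32)))
print(tri(t,C['top'],s,C['scene']))
im=t['img'].max(2);print(im[205:232,352:382])
im=s['img'].max(2);print(im[200:230,120:148])
print(t['img'].max(2)[162:189,207:236])
E
```

```text
top collar ((220.3165740966797, 174.48887634277344), (22.66287612915039, 23.1049861907959), 87.62920379638672) [0.57512443 0.12206953 0.075     ]
0.5755703449249268 0.12222407758235931 0.03424558416008949
box ((0.6243277788162231, 0.17430856823921204), (0.004065040964633226, 0.0), 136.0980224609375)
scene collar ((286.2069091796875, 199.4346160888672), (19.169143676757812, 22.341453552246094), 97.59551239013672) [0.57773442 0.12303861 0.075     ]
0.5773416757583618 0.12342715263366699 0.0336364284157753
box ((0.5749693512916565, 0.12349626421928406), (0.1765388697385788, 0.19662846624851227), 88.65767669677734)
(array([0.57584551, 0.12316903, 0.07196382]), np.float64(0.0017930414144086272))
[[138 139 140 142 146 142 133  99  85  93  98 121 141 140 140 144 141 140
  138 140 139 138 140 138 140 141 132 138 137 135]
 [140 143 142 139 141 140 129  99  78  83  89 107 134 142 137 138 141 139
  140 139 138 140 134 136 136 137 140 134 139 138]
 [141 141 143 142 140 142 129  97  87  85  85  95 121 136 142 139 138 139
  136 138 140 137 141 138 139 142 141 138 137 133]
 [137 142 144 142 141 142
[... 9054 characters left out ...]
116  91  89  83  82  83  79  84  86  81  75  71
   83  95 104 139 178 202 204 205 206 204 205]
 [207 204 206 210 209 191 164 126 107  96  91  82  85  81  84  84  78  88
  105 126 139 177 205 210 204 205 205 205 208]
 [204 206 207 205 207 207 194 174 156 138 115 102 101  93  98 103 107 117
  139 169 181 200 209 207 205 204 205 202 204]
 [207 206 201 204 206 204 203 200 197 186 169 161 140 136 142 158 166 167
  181 201 203 205 205 199 205 207 204 204 205]
 [202 203 208 204 206 203 208 209 207 202 202 197 185 185 187 199 205 202
  203 212 207 206 204 206 203 210 205 202 203]
 [206 205 207 202 204 205 206 201 204 208 209 208 204 204 203 209 205 211
  207 205 203 205 206 206 205 205 206 207 204]]
```

Run:
```python
from h import *
t=load('top0.npy');s=load('scene0.npy')
g=cv2.GaussianBlur(t['img'].max(2).astype(float),(0,0),.6)
def cross(row,a,b,v,):
    x=np.arange(a,b+1);y=row[a:b+1]-v
    i=np.where(y[:-1]*y[1:]<=0)[0]
    return x[i[0]]+y[i[0]]/(y[i[0]]-y[i[0]+1]) if len(i) else np.nan
rows=np.arange(213,224)
for a,b,v in((362,366,75),(366,370,42),(369,376,97)):
    X=np.array([cross(g[r],a,b,v) for r in rows]);ok=~np.isnan(X);p=np.polyfit(rows[ok],X[ok],1)
    P=[onz(t,np.polyval(p,r),r,.0805) for r in(211,225)]
    d=P[0]-P[1];print('col@218',np.polyval(p,218),'yaw',np.degrees(np.arctan2(d[1],d[0])),P[0][:2],P[1][:2])
e1=[cross(g[:,c],206,213,97) for c in(369,370,371)];e2=[cross(g[:,c],222,229,97) for c in(369,370,371)];print(e1,e2)
print(onz(t,370.35,np.mean(e1+e2),.0805))
# scene: top face of the bar: edges
# slots
for n,c,ctr in(('top',t,(.5755,.1222)),('scene',s,(.5775,.1232))):
    im=c['img'].max(2).astype(np.float32);R=[]
    for th in np.arange(0,360,4):
        q=np.array([proj(c,[ctr[0]+r*np.cos(np.radians(th)),ctr[1]+r*np.sin(np.radians(th)),.075]) for r in(.020,.022,.024)],np.float32)
        R.append(cv2.remap(im,q[:,:1],q[:,1:],cv2.INTER_LINEAR).mean())
    R=np.array(R);print(n,[(int(a),int(v)) for a,v in zip(np.arange(0,360,4),R) if v<78])
# tray corners approx
cv2.imwrite('pics/c3.png',cv2.resize(s['img'][190:235,110:155,::-1],None,fx=12,fy=12,interpolation=cv2.INTER_NEAREST))
```

```text
col@218 364.8511303817901 yaw -2.7412799720607905 [ 0.47403966 -0.2874181 ] [ 0.43476281 -0.28553749]
col@218 368.19277300995714 yaw -1.817536341071944 [ 0.47411453 -0.29647224] [ 0.43484475 -0.2952261 ]
col@218 372.46267022040576 yaw -4.501189020694113 [ 0.4742212  -0.30937082] [ 0.43493822 -0.30627836]
[np.float64(210.1446758782523), np.float64(210.2390103615836), np.float64(210.3134824795224)] [np.float64(225.70197183076243), np.float64(225.67026585805945), np.float64(225.55058268838116)]
[ 0.45467768 -0.30190096  0.0805    ]
top [(16, 77), (20, 74), (24, 70), (28, 67), (32, 66), (36, 66), (40, 70), (44, 77), (196, 70), (200, 54), (204, 44), (208, 38), (212, 38), (216, 47), (220, 59), (224, 73)]
scene [(196, 77), (200, 74), (204, 75)]
```

View pics/c3.png

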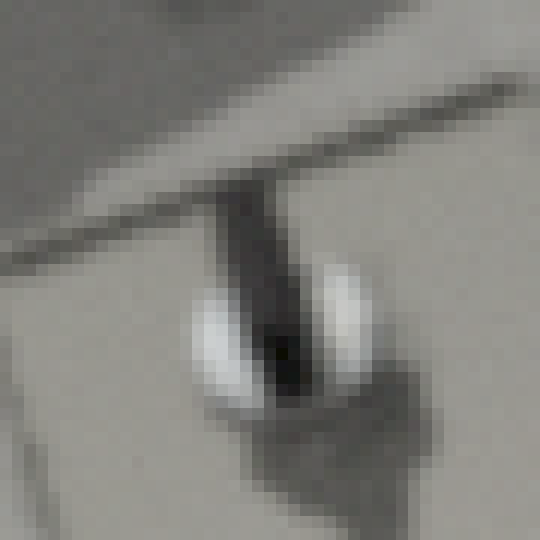

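```bash
cat >> h.py <<'E'
def plan(x,y,z,yaw,n=5):
    from workcell import get_obs
    o=get_obs();p=o['ee_pos'];a=o['tcp_rot'][2];r=np.radians(a)
    d=np.array([x,y,z])-p
    dy=(yaw-a+180)%360-180
    print('tool shift x,y,z',np.round([d[0]*np.cos(r)+d[1]*np.sin(r),-d[2],-d[0]*np.sin(r)+d[1]*np.cos(r)],4),'turn y',round(-dy,2),'rot',np.round(o['tcp_rot'],2),'q',np.round(o['q'],1),'F',np.round(o['wrist_force'],1))
E
python3 - <<'E'
from h import *
t=load('top0.npy');s=load('scene0.npy')
# candidate top-face centres
print(onz(s,131.8,211.2,.0805)); print(tri(t,(370.35,217.9),s,(131.8,211.2)))
# corners of bar top predicted
L=np.array([.4547,-.302,.0805]);a=np.radians(-3)
for sx,sy in((1,1),(1,-1),(-1,-1),(-1,1)):
    p=L+[sx*.022*np.cos(a)-sy*.007*np.sin(a),sx*.022*np.sin(a)+sy*.007*np.cos(a),0]
    print(proj(s,p),proj(t,p))
plan(.455,-.302,.13,-93)
E
```

```text
[ 0.45986493 -0.29649569  0.0805    ]
(array([ 0.45577862, -0.29981495,  0.07643682]), np.float64(0.00643667838465986))
[133.3755293  216.14394813] [368.16754468 209.96065113]
[128.34168448 217.52200265] [373.14976534 210.26206655]
[125.54014233 204.60819324] [372.61074915 225.92583934]
[130.48960849 203.28034402] [367.61145414 225.62129457]
tool shift x,y,z [-0.128   0.1006  0.3468] turn y 20.0 rot [-9.0e+01  7.0e-02 -7.3e+01] q [-73.    5.   10.   95.1   0.   90. ] F [-0.5  0.6 -0.3]
```

Run:
```python
from h import *
t=load('top0.npy');s=load('scene0.npy')
g=cv2.GaussianBlur(t['img'].max(2).astype(float),(0,0),1)
# table back edge in top view: strongest vertical gradient near row 50
gr=np.abs(g[2:]-g[:-2])
X=np.arange(5,340,15);Y=[]
for x in X:
    col=gr[40:60,max(0,x-4):x+5].mean(1);i=col.argmax();Y.append(41+i+0.5*(col[max(i-1,0)]-col[min(i+1,19)])/(col[max(i-1,0)]-2*col[i]+col[min(i+1,19)]+1e-9))
print(np.round(Y,1))
# tray corners estimated, top & scene
f=lambda im,x,y,w,h,k:cv2.resize(im[y:y+h,x:x+w,::-1],None,fx=k,fy=k,interpolation=cv2.INTER_NEAREST)
cv2.imwrite('pics/t1.png',f(t['img'],330,170,64,80,7));cv2.imwrite('pics/t2.png',f(s['img'],100,190,82,82,7))
```

```text
[46.9 49.9 49.4 50.  47.2 47.  47.1 60.5 50.  46.9 47.9 48.3 48.2 48.
 48.2 48.4 48.2 47.8 50.8 48.5 49.1 49.6 49. ]
```

View pics/t1.png

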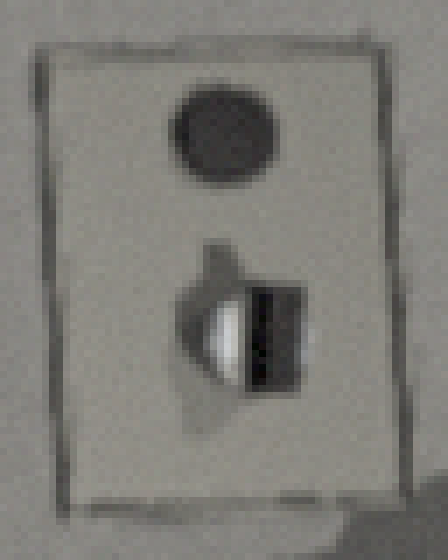

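View pics/t2.png

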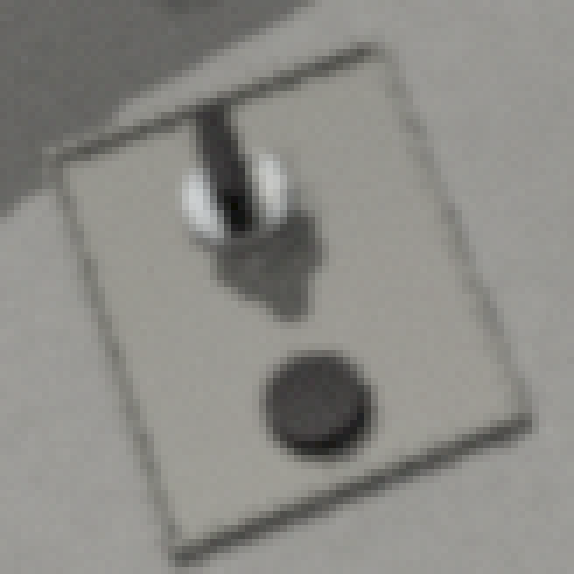

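Run:
```python
from h import *
t=load('top0.npy');s=load('scene0.npy')
T=np.array([(335.4,176.7),(385,176.7),(388.3,240.7),(338.9,242.9)])-.5
S=np.array([(175.7,250.7),(125.4,270),(107.9,212.1),(154,196)])-.5
for c,P in((t,T),(s,S)):
    W=np.array([onz(c,*p,.014)[:2] for p in P]);print(np.round(W,4).tolist(),W.mean(0),[np.round(np.linalg.norm(W[i]-W[(i+1)%4]),4) for i in range(4)], [round(float(np.degrees(np.arctan2(*(W[a]-W[b])[::-1]))),1) for a,b in((0,3),(1,2))])
from workcell import get_obs
p=get_obs()['ee_pos'];print(proj(t,p),proj(s,p))
f=lambda im,x,y,w,h,k:cv2.resize(im[y:y+h,x:x+w,::-1],(w*k,h*k),interpolation=cv2.INTER_CUBIC)
cv2.imwrite('pics/g.png',np.hstack([f(t['img'],452,324,60,60,6),f(s['img'],0,65,60,60,6)]))
```

```text
[[0.5807, -0.2163], [0.5818, -0.3647], [0.3915, -0.3705], [0.3838, -0.2247]] [ 0.4844598  -0.29405317] [np.float64(0.1483), np.float64(0.1904), np.float64(0.1459), np.float64(0.1971)] [2.4, 1.7]
[[0.5854, -0.2173], [0.5913, -0.3621], [0.3914, -0.3686], [0.3858, -0.2268]] [ 0.48848119 -0.29371349] [np.float64(0.145), np.float64(0.2), np.float64(0.1419), np.float64(0.1998)] [2.7, 1.9]
[483.90143693 340.42901603] [ 11.09422941 121.45491792]
```

View pics/g.png

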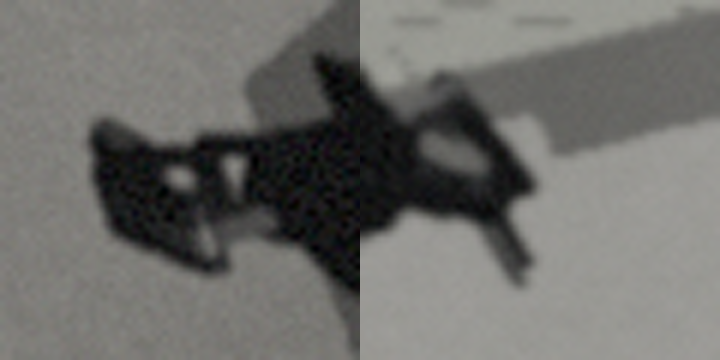

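Emit:
play_rows:
  moves:
    - [[0, 5, 0], [-0.02, 0, 0.045], 100]
    - [[0, 10, 0], [-0.04, 0, 0.09], 100]
    - [[0, 15, 0], [-0.06, 0, 0.135], 100]
    - [[0, 20, 0], [-0.08, 0.02, 0.18], 100]
    - [[0, 20, 0], [-0.1, 0.03, 0.225], 100]

```text
time: 0.6
ee_pos: [0.3452, -0.3651, 0.2009]
tcp_rot: [-90.0, 0.0, -93.2]
wrist_force: [1.0, -0.5, -0.1]
opening: 0.0853
```

Run:
```python
from h import *
plan(.457,-.300,.12,-93)
```

```text
tool shift x,y,z [-0.0712  0.0809  0.108 ] turn y -0.19 rot [-9.003e+01  2.000e-02 -9.319e+01] q [-46.6  -2.   -0.5  91.6  -0.  136.6] F [ 1.  -0.5 -0.1]
```

Emit:
play_rows:
  moves:
    - [[0, -8.5, 0], [0, 0, 0], 100]
    - [[0, -17, 0], [0, 0, 0], 100]
    - [[0, -25.5, 0], [0, 0, 0], 100]
    - [[0, -34, 0], [0, 0, 0], 100]
    - [[0, -42.5, 0], [0, 0, 0], 100]

```text
time: 1.1
ee_pos: [0.3443, -0.3665, 0.2016]
tcp_rot: [-90.0, 0.0, -50.1]
wrist_force: [-0.1, 0.7, -0.4]
opening: 0.0855
```

Emit:
play_rows:
  moves:
    - [[0, -8.5, 0], [0, 0, 0], 100]
    - [[0, -17, 0], [0, 0, 0], 100]
    - [[0, -25.5, 0], [0, 0, 0], 100]
    - [[0, -34, 0], [0, 0, 0], 100]
    - [[0, -42.5, 0], [0, 0, 0], 100]

```text
time: 1.6
ee_pos: [0.3442, -0.3665, 0.2016]
tcp_rot: [-90.0, 0.0, -7.6]
wrist_force: [0.3, -0.2, 0.2]
opening: 0.0855
```

Emit:
play_rows:
  moves:
    - [[0, -8.5, 0], [0, 0, 0], 100]
    - [[0, -17, 0], [0, 0, 0], 100]
    - [[0, -25.5, 0], [0, 0, 0], 100]
    - [[0, -34, 0], [0, 0, 0], 100]
    - [[0, -42.5, 0], [0, 0, 0], 100]

```text
time: 2.1
ee_pos: [0.3442, -0.3665, 0.2016]
tcp_rot: [-90.0, 0.0, 34.9]
wrist_force: [-0.2, -0.1, 0.4]
opening: 0.0851
```

Emit:
play_rows:
  moves:
    - [[0, -8.5, 0], [0, 0, 0], 100]
    - [[0, -17, 0], [0, 0, 0], 100]
    - [[0, -25.5, 0], [0, 0, 0], 100]
    - [[0, -34, 0], [0, 0, 0], 100]
    - [[0, -42.5, 0], [0, 0, 0], 100]

```text
time: 2.6
ee_pos: [0.3442, -0.3665, 0.2016]
tcp_rot: [-90.0, -0.0, 77.4]
wrist_force: [0.6, -0.4, 0.0]
opening: 0.0857
```

Run:
```python
from h import *
plan(.457,-.300,.125,87)
```

```text
tool shift x,y,z [ 0.0896  0.0766 -0.0955] turn y -9.65 rot [-8.996e+01 -2.000e-02  7.735e+01] q [-46.8  -2.   -0.3  91.7   0.  -34.2] F [ 0.6 -0.4  0. ]
```

Emit:
play_rows:
  moves:
    - [[0, -5, 0], [0.03, 0.015, -0.03], 100]
    - [[0, -9.6, 0], [0.06, 0.03, -0.06], 100]
    - [[0, -9.6, 0], [0.09, 0.06, -0.0955], 100]
    - [[0, -9.6, 0], [0.09, 0.077, -0.0955], 100]
    - [[0, -9.6, 0], [0.09, 0.077, -0.0955], 100]

```text
time: 3.1
ee_pos: [0.4571, -0.2987, 0.1215]
tcp_rot: [-89.7, -0.2, 86.7]
wrist_force: [0.3, 0.1, -0.1]
opening: 0.0856
```

Run:
```python
from h import *
from workcell import camera
plan(.457,-.300,.05,87)
t=camera('top');s=camera('scene');np.save('top1.npy',t,allow_pickle=True);np.save('scene1.npy',s,allow_pickle=True)
f=lambda im,x,y,w,h,k:cv2.resize(im[y:y+h,x:x+w,::-1],(w*k,h*k),interpolation=cv2.INTER_CUBIC)
cv2.imwrite('pics/hov.png',np.hstack([f(t['img'],335,180,65,75,6),f(s['img'],100,165,65,75,6)]))
```

```text
tool shift x,y,z [-0.0013  0.0715  0.    ] turn y -0.27 rot [-89.71  -0.17  86.73] q [-33.2   4.   -3.1  83.2  -0.  -29.9] F [ 0.3  0.1 -0.1]
```

View pics/hov.png

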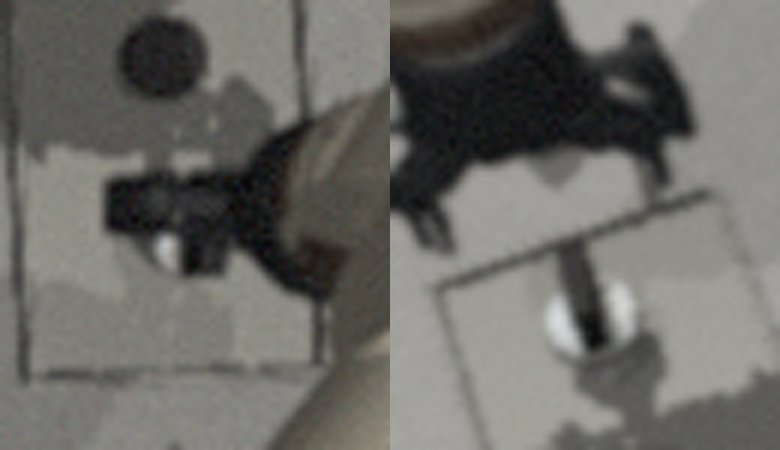

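Run:
```python
from h import *
t=load('top1.npy');s=load('scene1.npy')
P=np.array([.4571,-.2987,.1215]);a=np.radians(86.73);j=np.array([np.cos(a),np.sin(a),0]);b=np.array([-np.sin(a),np.cos(a),0])
for c in(t,s):
  for k in(-1,0,1):
    print(k,[np.round(proj(c,P+[0,0,.013]+j*k*.0428+b*w),1).tolist() for w in(-.011,0,.011)])
  print('lamp@',proj(c,[.4571,-.2987,.0805]))
```

```text
-1 [[390.8, 213.4], [390.7, 217.5], [390.5, 221.6]]
0 [[374.8, 212.4], [374.7, 216.5], [374.5, 220.6]]
1 [[358.9, 211.3], [358.7, 215.4], [358.5, 219.5]]
lamp@ [369.19355078 217.06349023]
-1 [[110.9, 208.0], [110.3, 204.7], [109.7, 201.3]]
0 [[127.0, 203.8], [126.3, 200.5], [125.6, 197.2]]
1 [[142.9, 199.6], [142.1, 196.3], [141.3, 193.0]]
lamp@ [130.79040651 210.65082378]
```

Emit:
play_rows:
  moves:
    - [[0, 0, 0], [-0.001, 0.02, 0], 100]
    - [[0, 0, 0], [-0.001, 0.04, 0], 100]
    - [[0, 0, 0], [-0.001, 0.06, 0], 100]
    - [[0, 0, 0], [-0.001, 0.0725, 0], 100]
    - [[0, 0, 0], [-0.001, 0.0725, 0], 100]

```text
time: 3.7
ee_pos: [0.4566, -0.3018, 0.052]
tcp_rot: [-89.9, -0.0, 86.5]
wrist_force: [0.3, -0.4, 0.4]
opening: 0.0853
```

Run:
```python
from h import *
from workcell import camera
plan(.457,-.2995,.05,87)
t=camera('top');s=camera('scene')
f=lambda im,x,y,w,h,k:cv2.resize(im[y:y+h,x:x+w,::-1],(w*k,h*k),interpolation=cv2.INTER_CUBIC)
cv2.imwrite('pics/low.png',np.hstack([f(t['img'],335,180,65,75,6),f(s['img'],100,165,65,75,6)]))
```

```text
tool shift x,y,z [ 0.0023  0.002  -0.0003] turn y -0.46 rot [-8.994e+01 -3.000e-02  8.654e+01] q [-33.5   5.   -9.7  75.3  -0.  -30. ] F [ 0.3 -0.4  0.4]
```

View pics/low.png

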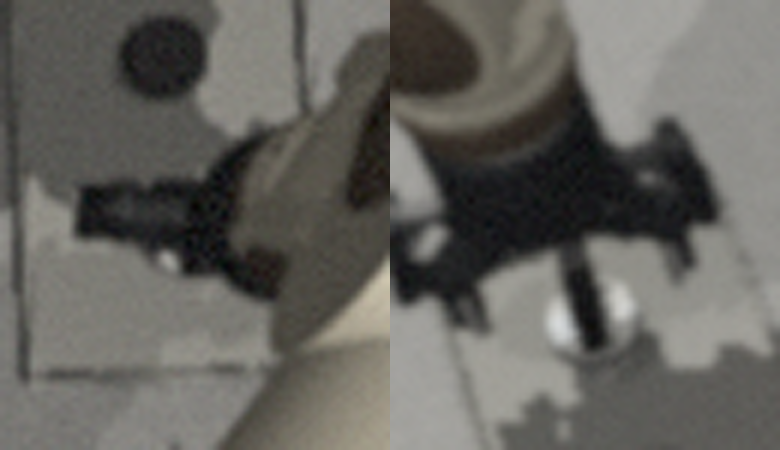

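Emit:
play_rows:
  grip_force: 40
  moves:
    - [[0, 0, 0], [0.002, 0.001, -0.003], 100]
    - [[0, 0, 0], [0.002, 0.001, -0.003], 60]
    - [[0, 0, 0], [0.002, 0.001, -0.003], 30]
    - [[0, 0, 0], [0.002, 0.001, -0.003], 0]
    - [[0, 0, 0], [0.002, 0.001, -0.003], 0]

```text
time: 4.3
ee_pos: [0.4607, -0.2996, 0.0516]
tcp_rot: [-90.0, 0.0, 86.6]
wrist_force: [-0.5, -0.1, 0.4]
opening: 0.0282
```

Emit:
play_rows:
  moves:
    - [[0, 0, 0], [0, 0, 0], 0]
    - [[0, 0, 0], [0, 0, 0], 0]
    - [[0, 0, 0], [0, 0, 0], 0]
    - [[0, 0, 0], [0, 0, 0], 0]
    - [[0, 0, 0], [0, 0, 0], 0]

```text
time: 4.8
ee_pos: [0.4606, -0.2996, 0.0515]
tcp_rot: [-90.0, 0.0, 86.6]
wrist_force: [0.4, 0.1, -0.2]
opening: 0.0136
```

Emit:
play_rows:
  moves:
    - [[0, 0, 0], [0, -0.01, 0], 0]
    - [[0, 0, 0], [0, -0.035, 0], 0]
    - [[0, 0, 0], [0, -0.065, 0], 0]
    - [[0, 0, 0], [0, -0.095, 0], 0]
    - [[0, 0, 0], [0, -0.12, 0], 0]

```text
time: 5.3
ee_pos: [0.4607, -0.2997, 0.1739]
tcp_rot: [-90.1, 0.0, 86.6]
wrist_force: [0.3, -0.8, -1.9]
opening: 0.0131
```

Run:
```python
from h import *
from workcell import camera
plan(.576,.1228,.17,120)
t=camera('top');s=camera('scene')
f=lambda im,x,y,w,h,k:cv2.resize(im[y:y+h,x:x+w,::-1],(w*k,h*k),interpolation=cv2.INTER_CUBIC)
cv2.imwrite('pics/lift.png',np.hstack([f(t['img'],335,180,65,75,6),f(s['img'],90,145,65,75,6)]))
```

```text
tool shift x,y,z [ 0.4286  0.0039 -0.0901] turn y -33.4 rot [-9.006e+01  4.000e-02  8.660e+01] q [-33.    4.    2.7  88.6  -0.  -29.6] F [ 0.3 -0.8 -1.9]
```

View pics/lift.png

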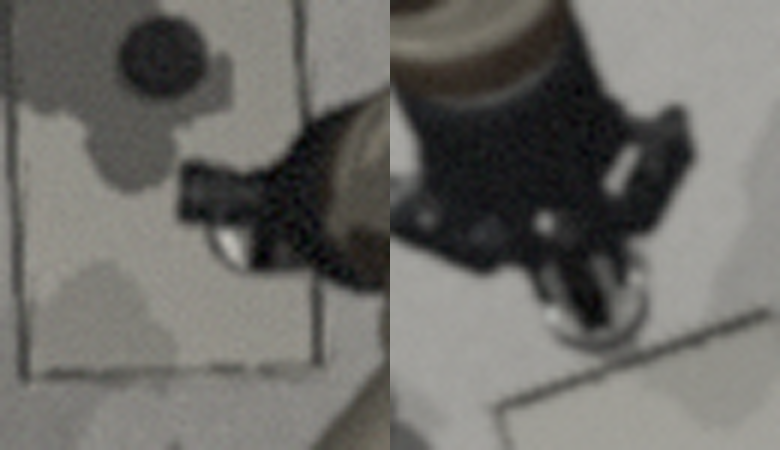

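Run:
```python
from h import *
t=load('top1.npy');s=load('scene1.npy')
for z in (.174,.193,.21,.23,.26): print(z,proj(t,[.4607,-.2997,z]),proj(s,[.4607,-.2997,z]))
```

```text
0.174 [379.39089357 214.57564896] [122.70839494 193.66731966]
0.193 [381.60596979 214.30436975] [120.93653342 189.66666722]
0.21 [383.65567474 214.05334347] [119.30712335 185.98765321]
0.23 [386.15351261 213.74743459] [117.33455548 181.53382973]
0.26 [390.08715409 213.2656836 ] [114.25690574 174.58486291]
```

Emit:
play_rows:
  moves:
    - [[0, -3, 0], [0.03, 0, -0.006], 0]
    - [[0, -7, 0], [0.075, 0, -0.016], 0]
    - [[0, -11, 0], [0.12, 0, -0.025], 0]
    - [[0, -14, 0], [0.165, 0, -0.035], 0]
    - [[0, -17, 0], [0.21, 0, -0.045], 0]

```text
time: 5.9
ee_pos: [0.5178, -0.0909, 0.1709]
tcp_rot: [-90.0, -0.0, 103.7]
wrist_force: [0.7, -1.0, -1.5]
opening: 0.0137
```

Run:
```python
from h import *
plan(.576,.1228,.15,120)
```

```text
tool shift x,y,z [ 0.1939  0.0209 -0.1072] turn y -16.29 rot [-8.9960e+01 -2.0000e-02  1.0371e+02] q [-10.    0.9  -0.9  88.3  -0.  -23.7] F [ 0.7 -1.  -1.5]
```

Emit:
play_rows:
  moves:
    - [[0, -4, 0], [0.038, 0, -0.02], 0]
    - [[0, -8, 0], [0.078, 0, -0.042], 0]
    - [[0, -12, 0], [0.118, 0, -0.064], 0]
    - [[0, -16.3, 0], [0.158, 0, -0.086], 0]
    - [[0, -16.3, 0], [0.192, 0.005, -0.107], 0]

```text
time: 6.4
ee_pos: [0.5769, 0.1214, 0.1664]
tcp_rot: [-90.0, -0.0, 120.1]
wrist_force: [0.6, -0.0, -1.1]
opening: 0.0135
```

Run:
```python
from h import *
from workcell import camera
plan(.576,.1228,.14,120)
t=camera('top');s=camera('scene');np.save('top2.npy',t,allow_pickle=True);np.save('scene2.npy',s,allow_pickle=True)
f=lambda im,x,y,w,h,k:cv2.resize(im[y:y+h,x:x+w,::-1],(w*k,h*k),interpolation=cv2.INTER_CUBIC)
cv2.imwrite('pics/port1.png',np.hstack([f(t['img'],190,140,65,75,6),f(s['img'],255,155,65,75,6)]))
```

```text
tool shift x,y,z [0.0016 0.0264 0.0001] turn y 0.09 rot [-90.01  -0.   120.09] q [ 11.9   9.6   8.   88.4   0.  -18.2] F [ 0.6 -0.  -1.1]
```

View pics/port1.png

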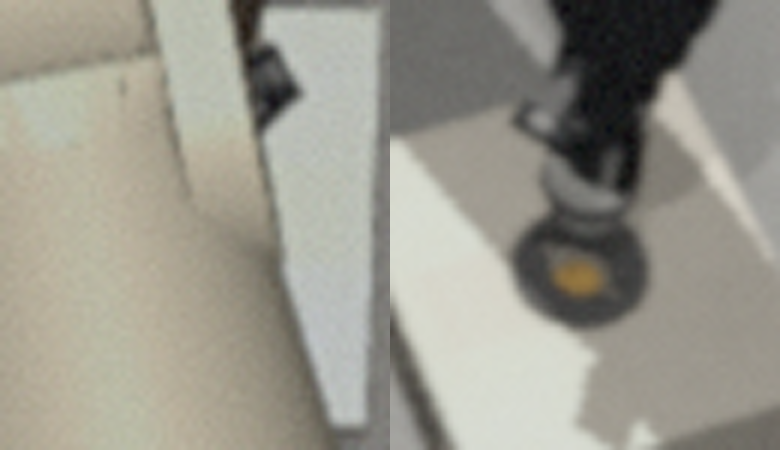

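Emit:
play_rows:
  moves:
    - [[0, 0, 0], [0, 0.01, 0], 0]
    - [[0, 0, 0], [0, 0.022, 0], 0]
    - [[0, 0, 0], [0, 0.034, 0], 0]
    - [[0, 0, 0], [0, 0.036, 0], 0]
    - [[0, 0, 0], [0, 0.036, 0], 0]

```text
time: 7.0
ee_pos: [0.5764, 0.1183, 0.1298]
tcp_rot: [-89.9, -0.0, 119.8]
wrist_force: [0.0, -0.4, -1.4]
opening: 0.0128
```

Run:
```python
from h import *
from workcell import camera
plan(.576,.1228,.14,120)
s=camera('scene');np.save('scene3.npy',s,allow_pickle=True)
f=lambda im,x,y,w,h,k:cv2.resize(im[y:y+h,x:x+w,::-1],(w*k,h*k),interpolation=cv2.INTER_CUBIC)
cv2.imwrite('pics/port2.png',f(s['img'],265,165,48,48,12))
A=onz(s,281.5,196.5,.075);B=onz(s,291.7,204,.075);d=B-A;print(A,B,np.degrees(np.arctan2(d[1],d[0])),(A+B)/2)
```

```text
tool shift x,y,z [ 0.0041 -0.0102 -0.0019] turn y -0.16 rot [-8.9940e+01 -2.0000e-02  1.1984e+02] q [ 11.6   9.5   3.8  84.4   0.  -18.2] F [ 0.  -0.4 -1.4]
[0.56374882 0.11448733 0.075     ] [0.59737863 0.13135126 0.075     ] 26.631838791804416 [0.58056373 0.12291929 0.075     ]
```

View pics/port2.png

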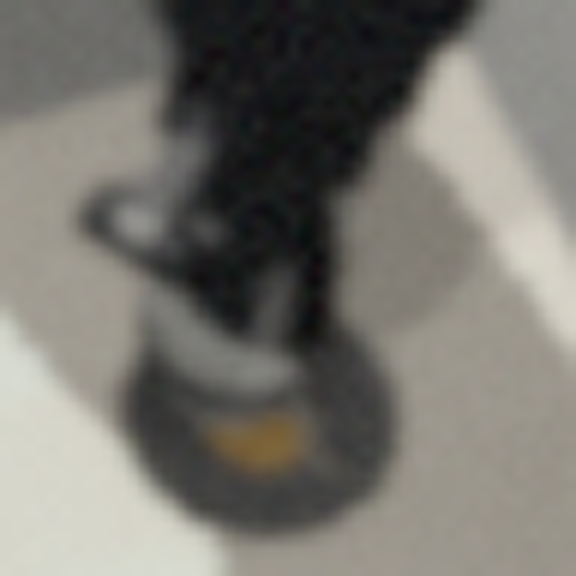

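Run:
```python
from h import *
from workcell import get_obs
p=get_obs()['ee_pos'];print(p)
s=load('scene3.npy')
k=lambda q:(np.round(np.array(q),2),np.round((np.array(q)-[265,165]+.5)*12))
zf=p[2]-.047+.027
print('tcp axis at flange',k(proj(s,[p[0],p[1],zf])))
th=np.radians(np.arange(0,360,15))
print('flange bottom ring extents',[ (f(a)) for a in [np.array([proj(s,[p[0]+.023*np.cos(x),p[1]+.023*np.sin(x),zf]) for x in th])] for f in (lambda a:(((a-[265,165]+.5)*12).min(0),((a-[265,165]+.5)*12).max(0)),)])
print('collar',k(proj(s,[.5775,.1232,.075])))
J=np.array([proj(s,[p[0]+dx,p[1]+dy,zf])-proj(s,[p[0],p[1],zf]) for dx,dy in((.001,0),(0,.001))])*12;print('crop px per mm',J)
```

```text
[0.57672799 0.1185188  0.13052284]
tcp axis at flange (array([285.6 , 192.91]), array([253., 341.]))
flange bottom ring extents [(array([154.97768466, 259.08296449]), array([351.79811825, 424.36348452]))]
collar (array([286.22, 199.35]), array([261., 418.]))
crop px per mm [[ 1.75438542  3.37011089]
 [ 3.92748117 -1.30855337]]
```

Run:
```python
from h import *
plan(.582,.1257,.1305,119)
```

```text
tool shift x,y,z [ 0.0036  0.     -0.0081] turn y 0.85 rot [-90.    -0.   119.85] q [ 11.6   9.4   3.9  84.4   0.  -18.2] F [-0.1 -1.  -1.2]
```

Emit:
play_rows:
  moves:
    - [[0, 0.8, 0], [0.0035, 0, -0.008], 0]
    - [[0, 0.8, 0], [0.0035, 0, -0.008], 0]
    - [[0, 0.8, 0], [0.0035, 0, -0.008], 0]
    - [[0, 0.8, 0], [0.0035, 0, -0.008], 0]
    - [[0, 0.8, 0], [0.0035, 0, -0.008], 0]

```text
time: 7.55
ee_pos: [0.582, 0.1262, 0.1305]
tcp_rot: [-90.0, 0.0, 119.1]
wrist_force: [-0.3, 0.6, -1.5]
opening: 0.0135
```

```bash
cat > look.py <<'E'
from h import *
from workcell import camera,get_obs
import sys
n=sys.argv[1];off=float(sys.argv[2])/1000
s=camera('scene');np.save(f'{n}.npy',s,allow_pickle=True)
o=get_obs();p=o['ee_pos'];a=np.radians(o['tcp_rot'][2]-90)
print(p,o['tcp_rot'],o['wrist_force'])
k=12;im=cv2.resize(s['img'][165:213,265:313,::-1],(576,576),interpolation=cv2.INTER_CUBIC)
im2=im.copy();th=np.radians(np.arange(0,360,3))
def ring(x,y,z,r,col):
    q=np.array([proj(s,[x+r*np.cos(t),y+r*np.sin(t),z]) for t in th]);q=((q-[265,165]+.5)*k).astype(np.int32)
    cv2.polylines(im2,[q],True,col,1)
lx,ly=p[0]+off*np.cos(a),p[1]+off*np.sin(a);u=p[2]-.047
ring(lx,ly,u+.027,.023,(0,0,255));ring(lx,ly,u+.04,.0205,(0,255,0))
ring(.5775,.1232,.075,.034,(255,0,0));ring(.5775,.1232,.075,.0155,(255,255,0))
im2=im2[100:]; im=im[100:]
cv2.imwrite(f'pics/{n}.png',np.hstack([cv2.resize(im,(400,330)),cv2.resize(im2,(400,330))]))
print('lamp est',lx,ly)
E
python3 look.py p3 -5
```

```text
[0.58200357 0.12613989 0.13051991] [-9.00000474e+01 -1.56547514e-04  1.19107078e+02] [-0.41542714  0.12771423 -1.45682466]
lamp est 0.5776350138611072 0.12370767718745787
```

View pics/p3.png

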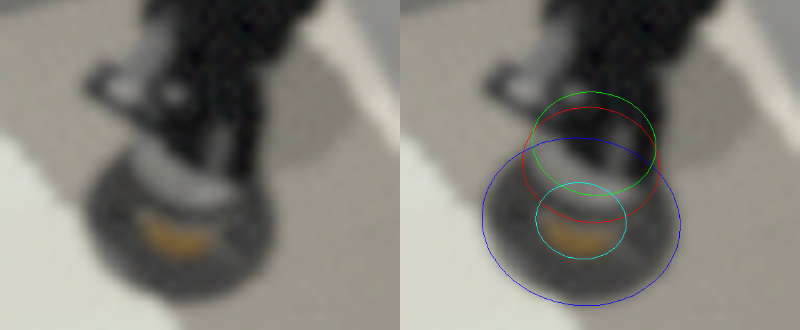

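Run:
```python
from h import *
s=load('p3.npy');g=s['img'].max(2)
print(g[176:200,276:300])
im=s['img'][170:210,268:304,::-1];im=cv2.LUT(im,np.clip(255*(np.arange(256)/170.)**.6,0,255).astype(np.uint8))
cv2.imwrite('pics/p3c.png',cv2.resize(im,None,fx=15,fy=15,interpolation=cv2.INTER_CUBIC))
```

```text
[[156 157 154 155 149 131 104  93  85  69  47  36  29  25  26  24  23  23
   15  21  27  26  25  38]
 [156 155 156 156 155 143 117 108  95  73  43  32  30  26  21  28  23  27
   20  23  21  21  28  52]
 [155 155 156 154 151 136 121 113 102  77  46  29  28  19  30  28  26  25
   23  26  21  23  34  65]
 [152 149 152 148 142 128 117 107  96  69  38  24  19  24  27  27  27  30
   21  29  30  23  48  83]
 [140 131 133 139 128 119 109 104  82  59  32  25  14  19  26  25  27  23
   24  29  37  48  75 108]
 [117  97 100 111 118 114 108  94  70  45  28  28  24  29  29  28  24  23
   33  48  65  82 103 121]
 [ 94  82  96 113 118 114  98  76  60  43  36  26  28  25  31  23  26  26
   35  47  76 100 119 126]
 [ 72  83 120 134 134 119  90  64  65  66  57  43  29  24  30  30  32  24
   27  40  74 106 124 125]
 [ 73  83 115 135 136 118  84  63  69  92  84  56  33  27  32  23  27  32
   22  35  72 108 129 130]
 [109  93  93 108 110  97  78  59  60  76  72  47  33  21  29  25  25  23
   24  35  71 103 126 130]
 [143 127 104  89  79  67  67  63  48  45  40  35  33  18  33  27  27  30
   20  31  58 10
[... 624 characters left out ...]
17  85  70  76 103 119 124 126 120 105  84  63  65  77  68  44  26
   26  55  99 127 135 141]
 [122  89  68  62  65  88 106 119 124 126 121 112 102  96  91  81  54  35
   37  59  96 128 147 151]
 [104  71  69  62  62  72  91 105 118 123 123 124 121 123 120 109  88  62
   51  62  91 126 148 155]
 [ 84  67  63  64  63  66  72  88 103 115 117 122 129 136 131 126 105  82
   64  59  82 115 142 154]
 [ 79  65  61  59  63  64  64  68  81  92 102 112 121 124 119 107  93  75
   64  56  72 105 138 151]
 [ 72  65  53  57  62  75  82  78  68  67  78  84  88  92  90  80  74  64
   61  59  70  95 133 150]
 [ 74  63  53  50  59  84 100  99  88  78  71  75  77  75  75  79  72  73
   64  58  66  88 128 150]]
```

View pics/p3c.png

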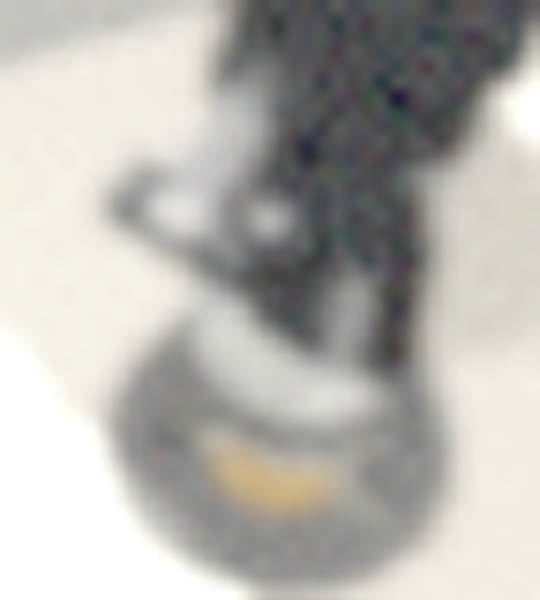

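Emit:
play_rows:
  moves:
    - [[0, 0, 0], [0, 0.003, 0], 0]
    - [[0, 0, 0], [0, 0.006, 0], 0]
    - [[0, 0, 0], [0, 0.008, 0], 0]
    - [[0, 0, 0], [0, 0.01, 0], 0]
    - [[0, 0, 0], [0, 0.01, 0], 0]

```text
time: 8.1
ee_pos: [0.5818, 0.1261, 0.1201]
tcp_rot: [-90.0, -0.0, 119.1]
wrist_force: [0.1, -0.1, -1.1]
opening: 0.013
```

Emit:
play_rows:
  moves:
    - [[0, 0, 0], [0, 0.001, 0], 0]
    - [[0, 0, 0], [0, 0.002, 0], 0]
    - [[0, 0, 0], [0, 0.003, 0], 0]
    - [[0, 0, 0], [0, 0.003, 0], 0]
    - [[0, 0, 0], [0, 0.003, 0], 0]

```text
time: 8.6
ee_pos: [0.5819, 0.1262, 0.1175]
tcp_rot: [-90.0, -0.0, 119.1]
wrist_force: [-1.2, -0.2, -1.4]
opening: 0.0133
```

Emit:
play_rows:
  moves:
    - [[0, 0, 0], [0, 0.0005, 0], 0]
    - [[0, 0, 0], [0, 0.001, 0], 0]
    - [[0, 0, 0], [0, 0.0015, 0], 0]
    - [[0, 0, 0], [0, 0.002, 0], 0]
    - [[0, 0, 0], [0, 0.002, 0], 0]

```text
time: 9.1
ee_pos: [0.5819, 0.1262, 0.1164]
tcp_rot: [-90.0, -0.0, 119.1]
wrist_force: [-3.9, -0.6, 7.3]
opening: 0.0131
```

Emit:
play_rows:
  moves:
    - [[0, 0, 0], [0, 0.0005, 0], 0]
    - [[0, 0, 0], [0, 0.001, 0], 0]
    - [[0, 0, 0], [0, 0.0015, 0], 0]
    - [[0, 0, 0], [0, 0.002, 0], 0]
    - [[0, 0, 0], [0, 0.002, 0], 0]

```text
time: 9.6
ee_pos: [0.5812, 0.1261, 0.1131]
tcp_rot: [-89.9, -0.0, 119.1]
wrist_force: [-6.6, -0.1, 1.1]
opening: 0.0132
```

Emit:
play_rows:
  moves:
    - [[0, 0, 0], [0.0005, 0, 0.0009], 0]
    - [[0, 0, 0], [0.0005, 0, 0.0009], 0]
    - [[0, 0, 0], [0.0005, 0, 0.0009], 0]
    - [[0, 0, 0], [0.0005, 0, 0.0009], 0]
    - [[0, 0, 0], [0.0005, 0, 0.0009], 0]

```text
time: 10.1
ee_pos: [0.5809, 0.1261, 0.1133]
tcp_rot: [-90.0, -0.0, 119.1]
wrist_force: [-2.2, -0.9, -2.0]
opening: 0.0133
```

Emit:
play_rows:
  moves:
    - [[0, 0, 0], [0.0003, 0, 0.0007], 0]
    - [[0, 0, 0], [0.0003, 0.0005, 0.0007], 0]
    - [[0, 0, 0], [0.0003, 0.001, 0.0007], 0]
    - [[0, 0, 0], [0.0003, 0.0015, 0.0007], 0]
    - [[0, 0, 0], [0.0003, 0.002, 0.0007], 0]

```text
time: 10.6
ee_pos: [0.5804, 0.1261, 0.1115]
tcp_rot: [-90.0, 0.0, 119.1]
wrist_force: [0.1, -0.3, -2.3]
opening: 0.0133
```

Emit:
play_rows:
  moves:
    - [[0, 0, 0], [0, 0.0005, 0], 0]
    - [[0, 0, 0], [0, 0.001, 0], 0]
    - [[0, 0, 0], [0, 0.0015, 0], 0]
    - [[0, 0, 0], [0, 0.0015, 0], 0]
    - [[0, 0, 0], [0, 0.0015, 0], 0]

```text
time: 11.1
ee_pos: [0.5802, 0.1261, 0.11]
tcp_rot: [-90.0, -0.0, 119.1]
wrist_force: [-0.2, -0.9, -1.3]
opening: 0.0133
```

Emit:
play_rows:
  moves:
    - [[0, 0, 0], [0, 0.0005, 0], 0]
    - [[0, 0, 0], [0, 0.001, 0], 0]
    - [[0, 0, 0], [0, 0.0015, 0], 0]
    - [[0, 0, 0], [0, 0.0015, 0], 0]
    - [[0, 0, 0], [0, 0.0015, 0], 0]

```text
time: 11.6
ee_pos: [0.5803, 0.1261, 0.1087]
tcp_rot: [-90.0, 0.0, 119.1]
wrist_force: [0.1, 0.1, 1.2]
opening: 0.0132
```

Emit:
play_rows:
  moves:
    - [[0, 0, 0], [0, 0.0005, 0], 0]
    - [[0, 0, 0], [0, 0.001, 0], 0]
    - [[0, 0, 0], [0, 0.0015, 0], 0]
    - [[0, 0, 0], [0, 0.0015, 0], 0]
    - [[0, 0, 0], [0, 0.0015, 0], 0]

```text
time: 12.1
ee_pos: [0.5803, 0.1261, 0.1071]
tcp_rot: [-90.0, 0.0, 119.1]
wrist_force: [-0.0, -1.1, 3.2]
opening: 0.0132
```

Emit:
play_rows:
  moves:
    - [[0, 0, 0], [0, 0.001, 0], 0]
    - [[0, 0, 0], [0, 0.002, 0], 0]
    - [[0, 0, 0], [0, 0.003, 0], 0]
    - [[0, 0, 0], [0, 0.004, 0], 0]
    - [[0, 0, 0], [0, 0.004, 0], 0]

```text
time: 12.6
ee_pos: [0.5804, 0.1261, 0.1031]
tcp_rot: [-90.0, 0.0, 119.1]
wrist_force: [-0.1, 0.2, 6.4]
opening: 0.013
```

Emit:
play_rows:
  moves:
    - [[0, 0, 0], [0, 0.001, 0], 0]
    - [[0, 0, 0], [0, 0.002, 0], 0]
    - [[0, 0, 0], [0, 0.003, 0], 0]
    - [[0, 0, 0], [0, 0.004, 0], 0]
    - [[0, 0, 0], [0, 0.004, 0], 0]

```text
time: 13.1
ee_pos: [0.5804, 0.1261, 0.0995]
tcp_rot: [-90.0, 0.0, 119.1]
wrist_force: [-0.5, 0.2, 8.8]
opening: 0.013
```

Emit:
play_rows:
  moves:
    - [[0, 0, 0], [0, 0.0005, 0], 0]
    - [[0, 0, 0], [0, 0.001, 0], 0]
    - [[0, 0, 0], [0, 0.0015, 0], 0]
    - [[0, 0, 0], [0, 0.002, 0], 0]
    - [[0, 0, 0], [0, 0.002, 0], 0]

```text
time: 13.6
ee_pos: [0.5804, 0.1261, 0.0978]
tcp_rot: [-90.1, 0.0, 119.1]
wrist_force: [-1.8, 0.1, 10.0]
opening: 0.013
```

```bash
python3 -c "
from workcell import get_obs
for i in range(1):
    o=get_obs();print(o['wrist_force'],o['torque'],o['ee_pos'],o['q'])"
```

```text
[-1.75763715  0.09266879 10.02039261] [-0.03270238  0.50178713 -0.00477723] [0.58042309 0.12612055 0.09776089] [ 1.22578260e+01  1.03594342e+01  1.28326961e+00  8.08671281e+01
  3.01154267e-03 -1.68455466e+01]
```

Emit:
play_rows:
  moves:
    - [[0, 3, 0], [-0.0003, 0, 0], 0]
    - [[0, 6, 0], [-0.0005, 0, 0], 0]
    - [[0, 9, 0], [-0.0008, 0, 0.0001], 0]
    - [[0, 12, 0], [-0.001, 0, 0.0001], 0]
    - [[0, 12, 0], [-0.001, 0, 0.0001], 0]

```text
time: 14.1
ee_pos: [0.5812, 0.1251, 0.098]
tcp_rot: [-90.1, 0.0, 107.0]
wrist_force: [-0.5, -0.7, 10.0]
opening: 0.0132
```

```bash
cat > st.py <<'E'
from workcell import get_obs
import numpy as np
o=get_obs();a=np.radians(o['tcp_rot'][2]);f=o['wrist_force']
print('F',np.round(f,1),'tool x,z F',np.round([f[0]*np.cos(a)+f[1]*np.sin(a),-f[0]*np.sin(a)+f[1]*np.cos(a)],1),'T',np.round(o['torque'],2),o['ee_pos'].round(4),o['tcp_rot'].round(2),'q6',o['q'][5])
E
python3 st.py
```

```text
F [-0.5 -0.7 10. ] tool x,z F [-0.5  0.7] T [-0.17  0.17  0.05] [0.5812 0.1251 0.098 ] [-9.0100e+01  2.0000e-02  1.0699e+02] q6 -4.839651944553791
```

Emit:
play_rows:
  moves:
    - [[0, 5, 0], [-0.0004, 0, 0], 0]
    - [[0, 10, 0], [-0.0009, 0, 0.0001], 0]
    - [[0, 15, 0], [-0.0013, 0, 0.0002], 0]
    - [[0, 20, 0], [-0.0017, 0, 0.0003], 0]
    - [[0, 20, 0], [-0.0017, 0, 0.0003], 0]

```text
time: 14.6
ee_pos: [0.5814, 0.1234, 0.098]
tcp_rot: [-90.1, -0.0, 86.9]
wrist_force: [-0.5, -1.7, 10.1]
opening: 0.0134
```

```bash
python3 st.py
```

```text
F [-0.5 -1.7 10.1] tool x,z F [-1.7  0.4] T [-0.05  0.17 -0.01] [0.5814 0.1234 0.098 ] [-9.010e+01 -1.000e-02  8.693e+01] q6 15.06089957072996
```

Emit:
play_rows:
  moves:
    - [[0, 5, 0], [-0.0006, 0, 0], 0]
    - [[0, 10, 0], [-0.0011, 0, 0.0001], 0]
    - [[0, 15, 0], [-0.0016, 0, 0.0002], 0]
    - [[0, 20, 0], [-0.002, 0, 0.0003], 0]
    - [[0, 20, 0], [-0.002, 0, 0.0003], 0]

```text
time: 15.1
ee_pos: [0.5809, 0.1214, 0.0979]
tcp_rot: [-90.1, -0.0, 66.9]
wrist_force: [-0.2, 0.7, 10.2]
opening: 0.013
```

```bash
python3 st.py
```

```text
F [-0.2  0.7 10.2] tool x,z F [0.6 0.5] T [-0.05  0.26  0.06] [0.5809 0.1214 0.0979] [-9.008e+01 -5.000e-02  6.692e+01] q6 34.88437858975935
```

Emit:
play_rows:
  moves:
    - [[0, 5, 0], [-0.0004, 0, 0], 0]
    - [[0, 10, 0], [-0.0009, 0, 0.0001], 0]
    - [[0, 15, 0], [-0.0013, 0, 0.0002], 0]
    - [[0, 20, 0], [-0.0017, 0, 0.0003], 0]
    - [[0, 20, 0], [-0.0017, 0, 0.0003], 0]

```text
time: 15.6
ee_pos: [0.5798, 0.1199, 0.0979]
tcp_rot: [-90.0, -0.1, 46.9]
wrist_force: [-1.4, -1.8, 9.1]
opening: 0.0132
```

```bash
python3 st.py
```

```text
F [-1.4 -1.8  9.1] tool x,z F [-2.2 -0.2] T [-0.11  0.41  0.  ] [0.5798 0.1199 0.0979] [-9.005e+01 -5.000e-02  4.693e+01] q6 54.7649603591182
```

Emit:
play_rows:
  moves:
    - [[0, 4, 0], [-0.0005, 0, 0], 0]
    - [[0, 8, 0], [-0.0009, 0, 0.0001], 0]
    - [[0, 12, 0], [-0.0013, 0, 0.0001], 0]
    - [[0, 16, 0], [-0.0016, 0, 0.0002], 0]
    - [[0, 16, 0], [-0.0016, 0, 0.0002], 0]

```text
time: 16.1
ee_pos: [0.5787, 0.119, 0.098]
tcp_rot: [-90.0, -0.1, 31.0]
wrist_force: [-0.8, -0.5, 9.9]
opening: 0.0133
```

```bash
python3 st.py
```

```text
F [-0.8 -0.5  9.9] tool x,z F [-0.9 -0. ] T [-0.01  0.24 -0.03] [0.5787 0.119  0.098 ] [-9.003e+01 -9.000e-02  3.096e+01] q6 70.65639119070626
```

Emit:
play_rows:
  moves:
    - [[0, 1, 0], [-0.0001, 0, 0], 0]
    - [[0, 2, 0], [-0.0002, 0, 0], 0]
    - [[0, 3, 0], [-0.0003, 0, 0], 0]
    - [[0, 3, 0], [-0.0003, 0, 0], 0]
    - [[0, 3, 0], [-0.0003, 0, 0], 0]

```text
time: 16.6
ee_pos: [0.5784, 0.1188, 0.0979]
tcp_rot: [-90.0, -0.1, 28.1]
wrist_force: [-0.1, -1.4, 9.4]
opening: 0.0133
```

```bash
python3 st.py
```

```text
F [-0.1 -1.4  9.4] tool x,z F [-0.7 -1.1] T [-0.02  0.28  0.04] [0.5784 0.1188 0.0979] [-9.003e+01 -8.000e-02  2.810e+01] q6 73.51095105009162
```

Emit:
play_rows:
  moves:
    - [[0, 0, 0], [0, -0.001, 0], 0]
    - [[0, 0, 0], [0, -0.002, 0], 0]
    - [[0, 0, 0], [0, -0.003, 0], 0]
    - [[0, 0, 0], [0, -0.004, 0], 0]
    - [[0, 0, 0], [0, -0.004, 0], 0]

```text
time: 17.1
ee_pos: [0.5784, 0.1188, 0.1016]
tcp_rot: [-90.0, -0.1, 28.1]
wrist_force: [-0.3, -1.3, 6.7]
opening: 0.0137
```

```bash
python3 st.py
```

```text
F [-0.3 -1.3  6.7] tool x,z F [-0.8 -1. ] T [0.01 0.06 0.03] [0.5784 0.1188 0.1016] [-9.002e+01 -7.000e-02  2.810e+01] q6 73.50758469615116
```

Emit:
play_rows:
  moves:
    - [[0, 0, 0], [0, -0.0005, 0], 0]
    - [[0, 0, 0], [0, -0.001, 0], 0]
    - [[0, 0, 0], [0, -0.001, 0], 0]
    - [[0, 0, 0], [0, -0.001, 0], 0]
    - [[0, 0, 0], [0, -0.001, 0], 0]

```text
time: 17.6
ee_pos: [0.5784, 0.1188, 0.1025]
tcp_rot: [-90.0, -0.1, 28.1]
wrist_force: [0.5, 0.2, 7.2]
opening: 0.0137
```

Emit:
play_rows:
  moves:
    - [[0, 0, 0], [0, -0.0005, 0], 0]
    - [[0, 0, 0], [0, -0.0008, 0], 0]
    - [[0, 0, 0], [0, -0.0008, 0], 0]
    - [[0, 0, 0], [0, -0.0008, 0], 0]
    - [[0, 0, 0], [0, -0.0008, 0], 0]

```text
time: 18.1
ee_pos: [0.5784, 0.1189, 0.1032]
tcp_rot: [-90.0, -0.1, 28.1]
wrist_force: [-0.3, -0.4, 5.7]
opening: 0.0135
```

```bash
python3 st.py
```

```text
F [-0.3 -0.4  5.7] tool x,z F [-0.5 -0.2] T [ 0.03 -0.1  -0.02] [0.5784 0.1189 0.1032] [-9.002e+01 -6.000e-02  2.810e+01] q6 73.51018366379303
```

Emit:
play_rows:
  moves:
    - [[0, 0, 0], [0, -0.0005, 0], 0]
    - [[0, 0, 0], [0, -0.001, 0], 0]
    - [[0, 0, 0], [0, -0.001, 0], 0]
    - [[0, 0, 0], [0, -0.001, 0], 0]
    - [[0, 0, 0], [0, -0.001, 0], 0]

```text
time: 18.6
ee_pos: [0.5782, 0.1188, 0.1035]
tcp_rot: [-90.0, -0.0, 28.1]
wrist_force: [4.9, 0.6, -1.5]
opening: 0.0131
```

```bash
python3 st.py
```

```text
F [ 4.9  0.6 -1.5] tool x,z F [ 4.6 -1.8] T [ 0.19 -1.01 -0.01] [0.5782 0.1188 0.1035] [-9.001e+01 -1.000e-02  2.810e+01] q6 73.50929607186617
```

Emit:
play_rows:
  moves:
    - [[0, 0, 0], [0, 0.0007, 0], 0]
    - [[0, 0, 0], [0, 0.0007, 0], 0]
    - [[0, 0, 0], [0, 0.0007, 0], 15]
    - [[0, 0, 0], [0, 0.0007, 0], 40]
    - [[0, 0, 0], [0, 0.0007, 0], 70]

```text
time: 19.1
ee_pos: [0.5772, 0.1187, 0.1025]
tcp_rot: [-90.0, 0.1, 28.1]
wrist_force: [0.5, -0.2, 0.3]
opening: 0.0414
```

Emit:
play_rows:
  moves:
    - [[0, 0, 0], [0, 0, 0], 80]
    - [[0, 0, 0], [0, 0, 0], 80]
    - [[0, 0, 0], [0, 0, 0], 80]
    - [[0, 0, 0], [0, -0.01, 0], 80]
    - [[0, 0, 0], [0, -0.03, 0], 80]

```text
time: 19.6
ee_pos: [0.5772, 0.1186, 0.1325]
tcp_rot: [-90.0, 0.1, 28.1]
wrist_force: [1.1, -0.4, 0.5]
opening: 0.0681
```

```bash
python3 st.py; python3 look.py rel 0
```

```text
F [ 1.1 -0.4  0.5] tool x,z F [ 0.8 -0.9] T [ 0.03 -0.09 -0.04] [0.5772 0.1186 0.1325] [-89.96   0.15  28.1 ] q6 73.51036035518979
[0.57872026 0.11894382 0.13726664] [-90.05260775  -0.175268    28.1031848 ] [-1.50861242 -0.55689314  3.27042069]
lamp est 0.5787202598383091 0.11894382174996525
```

View pics/rel.png

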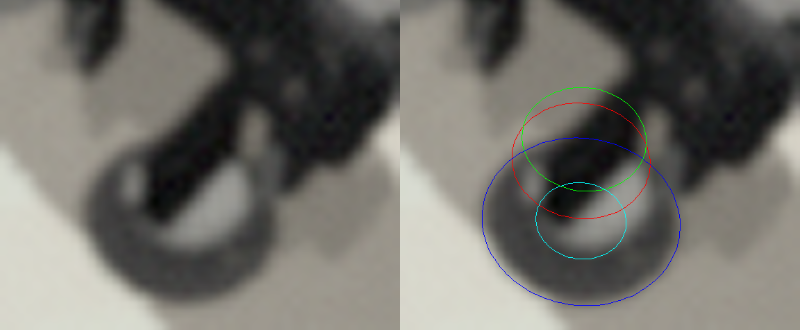

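Emit:
play_rows:
  moves:
    - [[0, 0, 0], [0, -0.02, 0], 80]
    - [[0, 0, 0], [0, -0.05, 0], 80]
    - [[0, 0, 0], [0, -0.08, 0], 80]
    - [[0, 0, 0], [0, -0.11, 0], 80]
    - [[0, 0, 0], [0, -0.12, 0], 80]

```text
time: 20.15
ee_pos: [0.5787, 0.1189, 0.257]
tcp_rot: [-90.1, -0.3, 28.1]
wrist_force: [0.1, 0.0, -0.1]
opening: 0.0686
```

Run:
```python
from h import *
plan(.40,-.15,.25,28)
```

```text
tool shift x,y,z [-0.2843  0.007  -0.1531] turn y 0.11 rot [-90.08  -0.27  28.11] q [11.6 11.2 19.9 98.4  0.  73.5] F [ 0.1  0.  -0.1]
```

Emit:
play_rows:
  moves:
    - [[0, 0, 0], [-0.04, 0, -0.02], 80]
    - [[0, 0, 0], [-0.08, 0, -0.043], 80]
    - [[0, 0, 0], [-0.12, 0, -0.065], 80]
    - [[0, 0, 0], [-0.16, 0, -0.087], 80]
    - [[0, 0, 0], [-0.2, 0, -0.108], 80]

```text
time: 20.65
ee_pos: [0.4512, -0.0719, 0.2526]
tcp_rot: [-90.0, 0.0, 28.1]
wrist_force: [0.4, -0.3, 1.1]
opening: 0.0681
```

Run:
```python
from h import *
from workcell import camera
t=camera('top');s=camera('scene');np.save('top9.npy',t,allow_pickle=True);np.save('scene9.npy',s,allow_pickle=True)
f=lambda im,x,y,w,h,k:cv2.resize(im[y:y+h,x:x+w,::-1],(w*k,h*k),interpolation=cv2.INTER_CUBIC)
cv2.imwrite('pics/end.png',np.hstack([f(t['img'],196,150,50,50,8),f(s['img'],262,170,50,50,8)]))
cv2.imwrite('pics/endt.png',t['img'][:,:,::-1])
```

```text
(no output)
```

View pics/end.png

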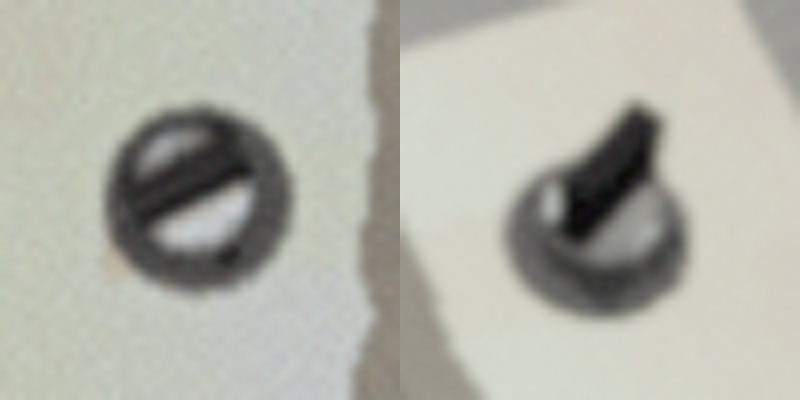

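View pics/endt.png

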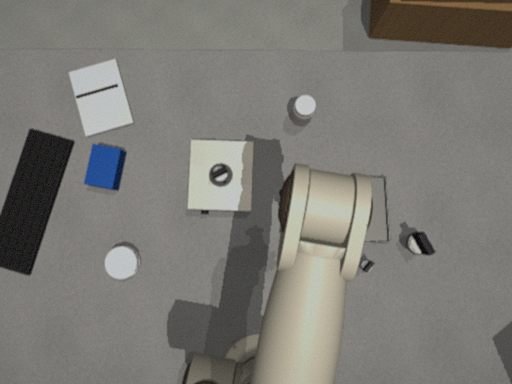

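Run:
```python
from h import *
t=load('top9.npy');s=load('scene9.npy')
for c,n,x0,y0,ctr in((t,'top',196,150,(.5755,.1222)),(s,'scene',262,170,(.5775,.1232))):
  k=8
  for h,zc,col in((.019,0,(0,255,0)),(.016,0,(0,0,255)),(.025,0,(255,0,0))):
    im=cv2.resize(c['img'][y0:y0+50,x0:x0+50,::-1],(400,400),interpolation=cv2.INTER_CUBIC) if h==.019 else im
    a=np.radians(-62);u=np.array([np.cos(a),np.sin(a)]);v=np.array([-u[1],u[0]])
    q=[]
    for sx,sy in((1,1),(1,-1),(-1,-1),(-1,1)):
        p=np.array(ctr)+sx*.022*u+sy*.007*v;q.append((proj(c,[*p,.075+h+.038])-[x0,y0]+.5)*k)
    cv2.polylines(im,[np.array(q).astype(np.int32)],True,col,1)
  cv2.imwrite(f'pics/ov_{n}.png',im)
a=cv2.imread('pics/ov_top.png');b=cv2.imread('pics/ov_scene.png');cv2.imwrite('pics/ov.png',np.hstack([a,b]))
```

```text
(no output)
```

View pics/ov.png

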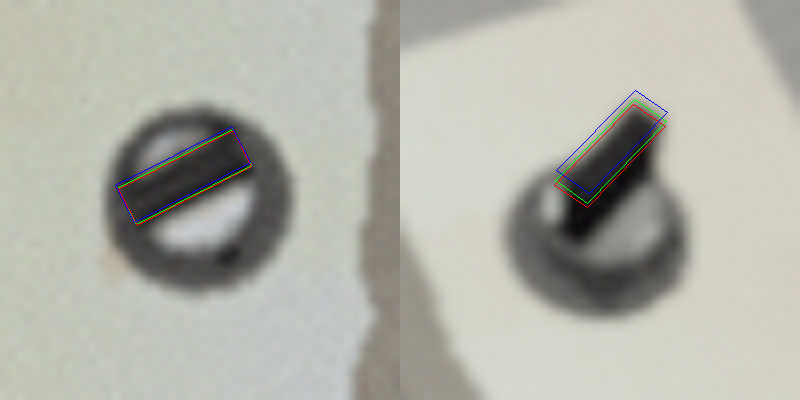

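```bash
python3 -c "
from workcell import job_done
print(job_done())"
```

```text
the job is handed in; nothing more can be done
None
```

I fitted the middle-sized lamp module from the tray into the bayonet port and handed the job in at about 20.8 s. By my checks it is locked and upright, but no verdict was reported.

- **Insertion:** I felt the barrel into the bore, correcting about 1.5 mm to take the side force off. The lugs dropped into the slots at about 29°. I pressed to about 13 mm, with vertical force staying near 11 N, then turned about 91° clockwise with almost no resisting torque.
- **Lock:** As I raised the hand, the spring force fell steadily to about the 19 mm height. Then the lip took the load sharply, which is the locking recess and not the 16 mm position. I released after that.
- **Final pictures:** The module stands centred and upright. The bar lies at about -62° (about 90° past the slots), and the bar's height rules out the sprung-out 25 mm position. The overlay could not tell 16 mm from 19 mm, so that rests on the force readings.
- **Bystanders:** The dishes, bottle and tip box look unmoved in the last top view. The arm hid the dust cap in that view; it was in place after I lifted the module.
- **Disagreement:** The two cameras differed by 2–3 mm at the port and by about 7 mm at the tray. The module therefore sat about 5 mm off-centre along its bar in the grip. I allowed for this by turning about the module's axis instead of the gripper's.

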